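Hook the hold-down link under the T-headed stud of the mould board

ROBOT

A 6-joint arm with a two-finger parallel gripper is mounted at the origin on a cart in front of the work surface, level with it; the furniture and walls round the work are solid. World frame = base frame: x ahead of the robot, y to its left, z up, the work surface at z = 0. Lengths are in m, angles in rad, forces in N, time in s.
With the tool pointing down it reaches from about 0.35 to 0.725 m from the base axis. Payload 4.3 kg.
Tool frame: the origin (TCP) lies on the centre line of the jaws, within the pads' length; the fingertips stand 25 mm ahead of it and the grasp point (between the pads) lies 6 mm ahead of it; z points along the fingers, y is the line along which they close (so a half turn about z gives the same grasp; the last joint's range is limited). The gripper opens to 85 mm and grips with 20 to 120 N. Pads are 22 mm wide; open, the fingers measure 114 mm over their backs; the gripper's body (76 mm by 85 mm) begins 54 mm behind the grasp point. The pads swing forward as they close: fully open they stand 13 mm farther back than shut.
Start: joints at [1.125, 0.377, 0.081, 1.274, 0, 1.46], TCP at [0.189, 0.543, 0.256] pointing down, gripper open.
Joint ranges: [-2.72, 2.72], [-0.84, 1.66], [-1.02, 1.22], [-1.77, 2.12], [-1.37, 1.28], [-3.14, 3.14]. Speed limits (rad/s): [2.57, 2.57, 3.14, 3.14, 3.14, 3.14].

INTERFACE

Orientations are given as a unit quaternion [w, x, y, z].
In Python, from cell import ctrl gives the robot as it stands.
- The arm moves only by the shell command python3 -m creep 'ROWS' [OPENING] [FORCE]. ROWS is JSON, a list of rows, each an object with "linear": the shift along the tool's x, y, z in units of 40 mm (1.0 is 40 mm), a list of three; "twist": the turn about the tool's z in degrees. In form: [{"linear": [x, y, z], "twist": twist}, ...]. A call has exactly 8 rows; each row shifts and turns the commanded pose from where the row before left it, along the tool's axes as they then stand; what a row does not reach is not made up. A row lasts 1/10 s, in which the tool goes at most 50 mm and 8.59 degrees, less where a joint would pass 70% of its speed; a pose out of reach is approached as far as the arm can. A call is refused whole if a number of a shift passes 1 or a number of a turn 8.59, either way. A call with a gripper value outside its range is refused whole. OPENING is the finger opening in mm, from 0 to 85.4, set as the call begins (- or left out, the last holds). The fingers move at their own pace and stop on an object; FORCE is the grip in N (left out, the last holds). Time passes only in rows, so rows that do not move let the fingers close, or fill a call up. It gives the time, the measured TCP pose, the force, the opening and the grip force at its end, in the units of the state.
- ctrl.sense(): the state, without advancing time (a new reading comes with each control period).
- ctrl.snapshot(name): name is "side" or "top"; returns the picture (400x640x3 uint8, red, green, blue); there is no depth.
- ctrl.calibration(name): a dict with "fx", "fy", "cx", "cy" (pixels), "k1" (the pictures are not rectified: a ray, as slopes to the right and down, at radius r is drawn at 1 + k1 r^2 times it, then the intrinsics apply), "R" (3x3) and "t" (3): a world point X has camera coordinates R X + t. Camera axes: x right, y down, z forward; pixel columns grow to the right and rows downward; lengths in m; the calibration is good to about 2 mm. A picture is of the moment at which its call begins. calibration takes no time and is no camera call.
- ctrl.close_job(): hands the job in; it is judged then, once.
The state is a dict: "t": time; "qpos": joint angles; "qd": joint speeds; "joint_efforts": joint torques, N m; "eef_pos": TCP position; "eef_rot": TCP orientation; "ft_force": force on the tool from outside, world axes, zero at the start; "torque": the same for the moment, N m; "finger_gap": opening from 0.0 (shut) to 1.0 (fully open); "finger_force": force on a finger pad.
Only numpy, scipy, OpenCV 4.12 (cv2) and the standard library are available. Lean on these libraries where they do the work, as an engineer would, in place of code of your own. Each camera call takes 0.05 s, during which the arm holds its last target. There are 200 camera calls.

TASK

Strap the plaster mould down: take the steel hold-down link by its wooden grip, tilt it so that its oblong eye goes past the wide T-head of the stud, then level it under the head and work it along until its round hole drops over the pin and the link lies flat, fully down on both posts. Work gently, by feel, since the stud's place in its slot is not known exactly; do not disturb the cup, the clay or the wooden rib, and let go at the end.

Things in the scene. Friction and masses are not known exactly. Their poses are not given: they have to be found in the camera images.
- link: loose dark steel plate 158x36x4 mm with a wooden grip block on top, 0.14-0.28 kg. Origin: underside of the plate, below the grip's middle; z up through the grip, x along the plate from the oblong-eye end (nose, x=-102 mm) to the round-hole end (x=+56 mm). Grip block 40 (x) x 16 (y) mm, z = 4 to 38 mm. Starts flat on the table, nose roughly towards the robot.
- eye (a point): middle of the link's oblong eye at the level of the plate's underside, x = -72 mm in the link. The eye is a through slot 40 (x) x 16 mm, from x = -92 to -52 mm; the bar that closes it at the nose is 10 mm wide.
- hole (a point): middle of the link's round hole (11 mm in diameter, x = +42 mm in the link) at the level of the plate's underside
- board: fixed wooden board 206x116x18 mm (x = -121 to +85) on the table; a plaster mould (61x66x65 mm, top 83 mm over the table, centre at x = -10 mm) is fixed on it between two steel posts, the stud at x = -72 mm and the pin at x = +42 mm. Origin: on the table, under the place where the middle of the link's grip belongs; x from the stud towards the pin, z up.
- stud_middle (a point): on the board: centre of the top of the stud's shoulder block (14 along x, 32 along y, top 85 mm over the table) if the stud stood mid-slot. The stud is clamped up to 12 mm off this along the board's x, either way; that is not measured: feel or see it. Above: neck 6 mm thick, 10 mm high, then the T-head 67 (x) x 10 (y) x 4 mm, underside 95 mm over the table.
- stud_head (a point): on the board: centre of the T-head's top (99 mm over the table) if the stud stood mid-slot. The head is longer than the eye: tilt the link nose down about 30 degrees, put the nose bar down past the head's -x end and under it, pull to +x until the bar meets the neck, lower the tail, then slide to -x. Fitted, both ends of the eye are under the head.
- pin_base (a point): on the board: centre of the foot of the pin, on the pin post's shoulder (22 mm disc, 85 mm over the table). The pin is 8 mm in diameter, stands 7 mm above the shoulder and has a tapered tip.
- cup: bystander: pale unglazed clay cup, 68 mm across, 76 mm high, standing on the table beside the board; origin at the centre of its foot
- clay: bystander: grey clay lump 62 x 59 x 42 mm on the table beside the board; origin at its underside's centre
- rib: bystander: flat wooden rib 54 x 100 x 9 mm on the table; origin at its underside's centre
There are look-alikes about, which are no part of the job. There is more than one size of the link; the one meant has the size given above.

How it is judged:
At the end, for the whole second after the job is handed in: the link lies flat (within 2 degrees) and at rest on both shoulders, grip up, the middle of its round hole within 3 mm of the pin's axis and down on the shoulder (within 3.6 mm of the pin's foot), the middle of its eye within 6 mm of the stud's middle place, so under the head (horizontal distance between hole and pin_base below 0.003 m and distance between hole and pin_base below 0.0036 m and distance between eye and stud_middle below 0.006 m and angle between link's own z axis and vertical below 0.035 rad and linear speed of link below 0.01 m/s); the robot touches nothing.
It fails at once if the link is pressed on the board, its posts or its mould with more than 30 N (contact force between link and board above 30 N).
It fails at once if the robot touches the board, its posts or its mould with more than 25 N (contact force between the arm and board above 25 N).
It fails at once if the cup is moved by more than 15 mm or tipped (distance of cup from where it was at the start of the episode above 0.015 m or angle between cup's own z axis and vertical above 0.3 rad).
It fails at once if the clay lump is moved by more than 15 mm (distance of clay from where it was at the start of the episode above 0.015 m).
It fails at once if the wooden rib is moved by more than 15 mm (distance of rib from where it was at the start of the episode above 0.015 m).
It also fails if it takes over 64 s, if anything falls off the work surface, if the arm or the gripper's body presses on something with over 40 N, if the wrist force passes 120 N, or if a joint passes its speed limit or range.

## Working session

There is one attempt and no reset: what is moved stays moved. The work goes in short steps, Python scripts to look and compute and a shell command to move; the robot and the scene stay as the last step left them, time stands still between calls to the robot, and variables do not carry over. Pictures are saved under pics/ and viewed, at most 13 in all, crops included, and the job is handed in when it is done.

```bash
ls; mkdir -p pics; python3 - <<'E'
from cell import ctrl
import cv2
for n in("top","side"):
    cv2.imwrite(f"pics/{n}0.png",cv2.cvtColor(ctrl.snapshot(n),cv2.COLOR_RGB2BGR))
    print(n,ctrl.calibration(n))
print(ctrl.sense())
E
```

```text
pics
top {'fx': 518.0365355447016, 'fy': 518.0365355447016, 'cx': 314.8072648039878, 'cy': 198.6659472179583, 'k1': -0.034388552665416454, 'R': array([[ 0.0164173 , -0.99971429,  0.01737245],
       [-0.9910446 , -0.0185728 , -0.13223335],
       [ 0.13251823, -0.01504595, -0.99106636]]), 't': array([-0.02394157,  0.51424396,  1.22678783])}
side {'fx': 478.66955956421293, 'fy': 478.66955956421293, 'cx': 325.2008903442588, 'cy': 194.84504947072546, 'k1': 0.03495390393389079, 'R': array([[ 0.94785102, -0.31869717,  0.00324857],
       [-0.2041646 , -0.61497853, -0.76165492],
       [ 0.24473507,  0.72127215, -0.64797471]]), 't': array([-0.50334856,  0.17124864,  0.97812479])}
{'t': 0.1, 'qpos': array([1.12470693e+00, 3.77977448e-01, 7.97837105e-02, 1.27438543e+00,
       5.26233840e-06, 1.46053306e+00]), 'qd': array([-0.00128899, -0.00114799,  0.00220642, -0.00055417, -0.0004896 ,
        0.00106705]), 'joint_efforts': array([ 1.90807164e-04, -4.64695394e+01,  2.70581889e+01,  1.20830949e-02,
       -2.44501452e-04, -7.29646700e-06]), 'eef_pos': array([0.1892354 , 0.54241156, 0.2554708 ]), 'eef_rot': array([-2.47316321e-04,  1.67125068e-01,  9.85935301e-01, -8.56429698e-04]), 'ft_force': array([ 0.7877825 ,  0.95426632, -0.77830343]), 'torque': array([-0.03248832,  0.02918623,  0.01208373]), 'finger_force': 0.0, 'finger_gap': 1.002916621937371}
```

View pics/top0.png

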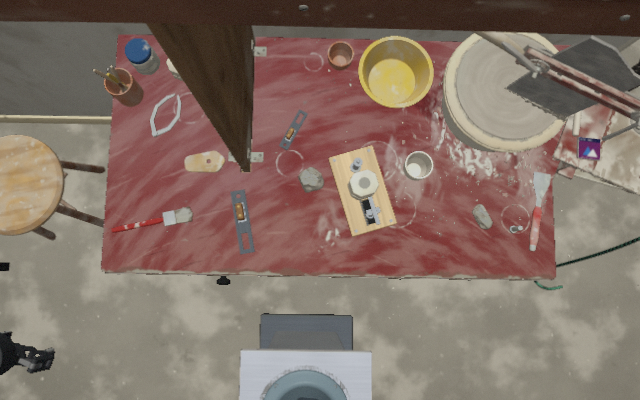

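View pics/side0.png

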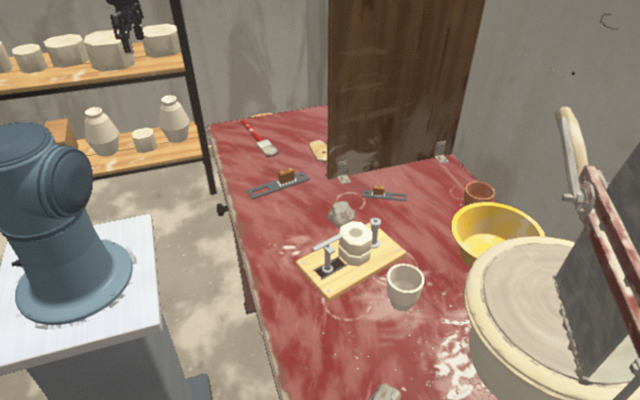

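The top view shows two candidate links. One is the large plate at (242,222), with its grip at (240,212) and a length of about 63 px, or roughly 155 mm. The other is a small plate at (293,130), about 41 px or 100 mm. The large one fits the 158 mm given. The board is at (363,190), with the stud at (372,210), the pin at (357,163), the clay at (312,179) and the cup at (418,165). I'll confirm in one enlarged crop.

```bash
cat > h.py <<'E'
import numpy as np, cv2
from cell import ctrl
def cam(n):
    c=ctrl.calibration(n); K=np.array([[c['fx'],0,c['cx']],[0,c['fy'],c['cy']],[0,0,1]]); D=np.array([c['k1'],0,0,0,0.])
    return K,D,np.array(c['R']),np.array(c['t'])
def pw(n,uv,z):   # pixel -> world on plane z
    K,D,R,t=cam(n); p=cv2.undistortPoints(np.array([[uv]],float),K,D)[0,0]
    d=R.T@np.array([p[0],p[1],1]); o=-R.T@t
    return o+d*(z-o[2])/d[2]
def wp(n,X):
    K,D,R,t=cam(n); return cv2.projectPoints(np.atleast_2d(np.array(X,float)),cv2.Rodrigues(R)[0],t,K,D)[0][:,0]
def crop(im,u0,v0,w,h,s):
    return cv2.resize(im[v0:v0+h,u0:u0+w],None,fx=s,fy=s,interpolation=cv2.INTER_CUBIC)
def shot(n): return cv2.cvtColor(ctrl.snapshot(n),cv2.COLOR_RGB2BGR)
E
python3 - <<'E'
from h import *
a=cv2.imread('pics/top0.png');b=cv2.imread('pics/side0.png')
# left: link top crop x5 (225..275,185..260), mid board top, right: side board
A=crop(a,215,182,60,78,5);B=crop(a,325,140,75,100,5)
c=np.zeros((500,790,3),np.uint8);c[:390,:300]=A;c[:500,305:680]=B
cv2.imwrite('pics/c1.png',c)
C=crop(b,240,160,175,140,4.5);cv2.imwrite('pics/c2.png',C)
E
```

```text
(no output)
```

View pics/c1.png

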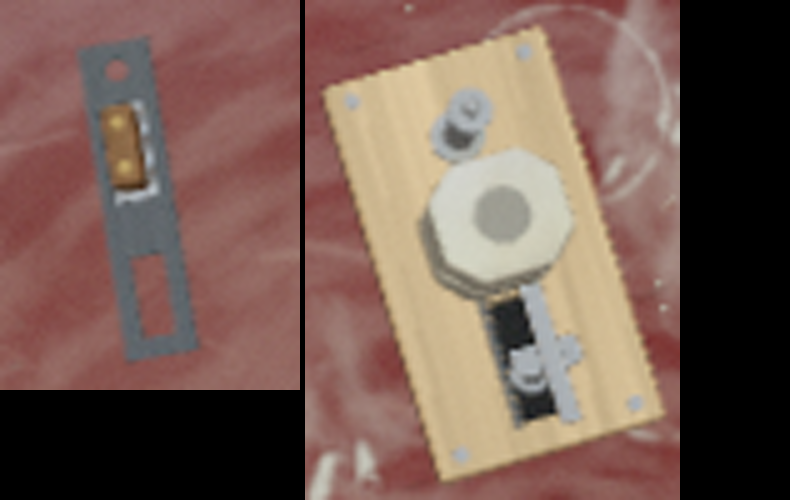

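View pics/c2.png

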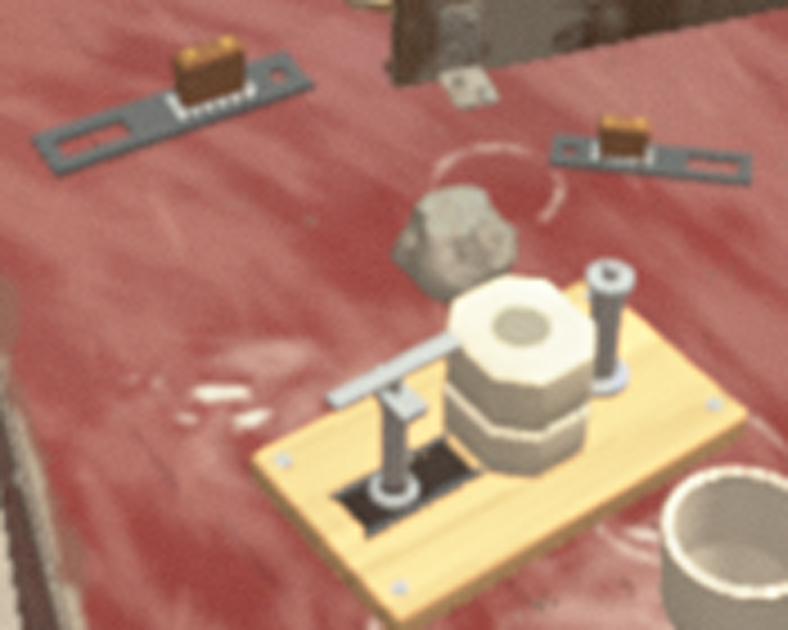

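The crops confirm the large link. Its hole is at crop (116,71), its tail corners at (78,50) and (149,39), and its nose corners at (127,361) and (199,346). The board's corners are at (323,91), (543,27), (663,413) and (442,481). The pin disc is at (469,109), and the T-head runs from (530,288) to (570,420).

```bash
python3 - <<'E'
from h import *
L=lambda x,y,z:pw('top',(215+(x+.5)/5-.5,182+(y+.5)/5-.5),z)
B=lambda x,y,z:pw('top',(325+(x-305+.5)/5-.5,140+(y+.5)/5-.5),z)
np.set_printoptions(precision=4,suppress=True)
tl,tr,nl,nr=[L(*p,.004) for p in((78,50),(149,39),(127,361),(199,346))]
tail=(tl+tr)/2;nose=(nl+nr)/2;d=tail-nose;print('link len',np.linalg.norm(d),np.linalg.norm(tl-tr),'yaw',np.degrees(np.arctan2(d[1],d[0])))
e=d/np.linalg.norm(d);print('link origin',nose+e*.102, tail-e*.056,'hole->',L(116,71,.004)-e*.042,'grip',L(124,147,.038))
c=[B(*p,.018) for p in((323,91),(543,27),(442,481),(663,413))]
t=(c[0]+c[1])/2;s=(c[2]+c[3])/2;d=t-s;e=d/np.linalg.norm(d);print('board',np.linalg.norm(d),np.linalg.norm(c[0]-c[1]),'yaw',np.degrees(np.arctan2(d[1],d[0])))
o=s+e*.121;print('board origin',o,t-e*.085)
n=np.array([-e[1],e[0],0])
for nm,p in(('pin',B(469,109,.085)),('pintip',B(471,107,.092)),('head',B(550,354,.099)),('head+',B(530,288,.099)),('head-',B(570,420,.099))):
    print(nm,p,'in board',(p-o)@e,(p-o)@n)
# side: head -end, +hidden ; u=240+(x+.5)/4.5-.5
S=lambda x,y,z:pw('side',(240+(x+.5)/4.5-.5,160+(y+.5)/4.5-.5),z)
for nm,p in(('pin',S(611,274,.085)),('head-',S(333,401,.099)),('linkgrip',S(209,52,.038)),('block',S(403,400,.085))):
    print('side',nm,p,'in board',(p-o)@e,(p-o)@n)
for nm,uv,z in(('cup',(418,165),.076),('clay',(312,179),.03)): print(nm,pw('top',uv,z))
E
```

```text
link len 0.15580363914007977 0.035722494309205086 yaw 11.016706562939637
link origin [0.4828 0.168  0.004 ] [0.4806 0.1676 0.004 ] hole-> [0.481  0.1685 0.004 ] grip [0.4806 0.1668 0.038 ]
board 0.20240360108620128 0.1154222468345602 yaw 17.290026025727045
board origin [ 0.56   -0.1261  0.018 ] [ 0.5566 -0.1271  0.018 ]
pin [ 0.5985 -0.1133  0.085 ] in board 0.04056813181847572 0.0007131103137583632
pintip [ 0.598  -0.1136  0.092 ] in board 0.04002697416329979 0.0006182301325757762
head [ 0.4812 -0.15    0.099 ] in board -0.08238698432204862 0.0005475285734231762
head+ [ 0.5117 -0.1407  0.099 ] in board -0.0504283593297292 0.000370503259932395
head- [ 0.4508 -0.1593  0.099 ] in board -0.11414722736672109 0.0007174669276307162
side pin [ 0.6021 -0.1129  0.085 ] in board 0.04416178913664885 6.176770630297697e-05
side head- [ 0.4534 -0.1609  0.099 ] in board -0.11216506398339685 -0.001618573031213137
side linkgrip [0.4841 0.1665 0.038 ] in board 0.014481204241645344 0.30193846206820585
side block [ 0.486  -0.1573  0.085 ] in board -0.0799769049441979 -0.007844260901471722
cup [ 0.5947 -0.2592  0.076 ]
clay [ 0.5637 -0.0073  0.03  ]
```

```bash
python3 -m creep '[{"linear":[0,0,0],"twist":-7.55},{"linear":[0,0,0],"twist":-7.55},{"linear":[0,0,0],"twist":-7.55},{"linear":[0,0,0],"twist":-7.55},{"linear":[-0.45,-0.88,0],"twist":0},{"linear":[-0.45,-0.88,0],"twist":0},{"linear":[-0.45,-0.88,0],"twist":0},{"linear":[-0.45,-0.88,0],"twist":0}]' 60 20
python3 -m creep '[{"linear":[-0.45,-0.88,0.3],"twist":0},{"linear":[-0.45,-0.88,0.3],"twist":0},{"linear":[-0.45,-0.88,0.3],"twist":0},{"linear":[-0.45,-0.88,0.3],"twist":0},{"linear":[-0.45,-0.88,0.3],"twist":0},{"linear":[-0.45,-0.88,0.3],"twist":0},{"linear":[-0.45,-0.88,0.3],"twist":0},{"linear":[-0.45,-0.88,0.3],"twist":0}]'
cat >> h.py <<'E'
from scipy.spatial.transform import Rotation as Ro
O=np.array([.5585,-.1265]);YB=np.radians(17.3);EB=np.array([np.cos(YB),np.sin(YB)]);NB=np.array([-EB[1],EB[0]])
def st(tgt=None):
    s=ctrl.sense();p=s['eef_pos'];q=s['eef_rot'];R=Ro.from_quat(q,scalar_first=True).as_matrix()
    print('t %.2f pos %s yaw %.2f board(x,y) %.1f %.1f G.z %.1f F(board) %s gap %.1f ff %.1f'%(s['t'],np.round(p*1e3,1),np.degrees(np.arctan2(R[1,0],R[0,0])),*(1e3*((p[:2]-O)@np.array([EB,NB]).T)),p[2]*1e3-6,np.round([s['ft_force'][:2]@EB,s['ft_force'][:2]@NB,s['ft_force'][2]],2),s['finger_gap']*85.4,s['finger_force']),'Ty %.3f'%(s['torque'][:2]@NB))
    if tgt is not None: print('tool units to target',np.round(R.T@(np.array(tgt)-p)/.04,3))
E
python3 -c "
from h import *
st([.4815,.1675,.037])"
```

```text
t: 0.9
eef_pos: [0.2873, 0.4169, 0.2558]
eef_rot: [-0.0, -0.096, 0.995, -0.0]
ft_force: [0.1, -0.1, 0.0]
finger_gap: 0.701
finger_force: 0.0
t: 1.7
eef_pos: [0.4823, 0.1678, 0.1595]
eef_rot: [-0.0, -0.095, 0.995, 0.0]
ft_force: [0.3, 1.0, 0.6]
finger_gap: 0.7
finger_force: 0.0
t 1.70 pos [482.3 167.8 159.5] yaw -169.05 board(x,y) 14.8 303.6 G.z 153.5 F(board) [0.57 0.91 0.64] gap 59.8 ff 0.0 Ty 0.024
tool units to target [ 0.019 -0.004  3.062]
```

```bash
python3 -m creep '[{"linear":[0,0,0.6],"twist":0},{"linear":[0,0,0.6],"twist":0},{"linear":[0,0,0.6],"twist":0},{"linear":[0,0,0.6],"twist":0},{"linear":[0,0,0.46],"twist":0},{"linear":[0,0,0.2],"twist":0},{"linear":[0,0,0],"twist":0},{"linear":[0,0,0],"twist":0}]' >/dev/null
python3 -m creep '[{"linear":[0,0,0],"twist":0},{"linear":[0,0,0],"twist":0},{"linear":[0,0,0],"twist":0},{"linear":[0,0,0],"twist":0},{"linear":[0,0,0],"twist":0},{"linear":[0,0,0],"twist":0},{"linear":[0,0,0],"twist":0},{"linear":[0,0,0],"twist":0}]' 5 25
python3 -c "
from h import *
st()"
```

```text
t: 3.3
eef_pos: [0.4826, 0.1694, 0.0387]
eef_rot: [0.001, -0.095, 0.995, 0.0]
ft_force: [-0.3, -0.1, 5.8]
finger_gap: 0.181
finger_force: 25.6
t 3.30 pos [482.6 169.4  38.7] yaw -169.04 board(x,y) 15.6 305.1 G.z 32.7 F(board) [-0.28 -0.07  5.77] gap 15.4 ff 25.6 Ty 0.150
```

```bash
python3 -m creep '[{"linear":[0,0,-0.2],"twist":0},{"linear":[0,0,-0.4],"twist":0},{"linear":[0,0,-0.6],"twist":0},{"linear":[0,0,-0.8],"twist":0},{"linear":[0,0,-0.8],"twist":0},{"linear":[0,0,-0.8],"twist":-3.1},{"linear":[0,0,-0.4],"twist":-3.2},{"linear":[0,0,0],"twist":0}]' 
python3 -c "
from h import *
p=O-.146*EB
st([*p,.19])"
```

```text
t: 4.1
eef_pos: [0.4833, 0.1696, 0.2004]
eef_rot: [0.002, -0.15, 0.989, 0.0]
ft_force: [1.1, -1.0, -3.0]
finger_gap: 0.185
finger_force: 24.7
t 4.10 pos [483.3 169.6 200.4] yaw -162.74 board(x,y) 16.2 305.1 G.z 194.4 F(board) [ 0.78 -1.33 -2.96] gap 15.8 ff 24.7 Ty -0.034
tool units to target [ 4.051 -7.631  0.244]
```

```bash
python3 -m creep '[{"linear":[0.2,-0.4,0],"twist":0},{"linear":[0.4,-0.76,0],"twist":0},{"linear":[0.4,-0.76,0],"twist":0},{"linear":[0.4,-0.76,0],"twist":0},{"linear":[0.4,-0.76,0],"twist":0},{"linear":[0.4,-0.76,0],"twist":0},{"linear":[0.4,-0.76,0],"twist":0},{"linear":[0.4,-0.76,0],"twist":0}]' >/dev/null
python3 -m creep '[{"linear":[0.4,-0.76,0],"twist":0},{"linear":[0.4,-0.76,0],"twist":0},{"linear":[0.25,-0.4,0],"twist":0},{"linear":[0,0,0.24],"twist":0},{"linear":[0,0,0],"twist":0},{"linear":[0,0,0],"twist":0},{"linear":[0,0,0],"twist":0},{"linear":[0,0,0],"twist":0}]' >/dev/null
python3 - <<'E'
from h import *
st([*(O-.146*EB),.155])
a=shot('top');b=shot('side')
A=crop(a,320,140,85,120,4);B=crop(b,230,100,150,180,3)
c=np.zeros((545,800,3),np.uint8);c[:480,:340]=A;c[:540,345:795]=B;cv2.imwrite('pics/c3.png',c)
E
```

```text
t 5.70 pos [ 418.  -169.8  188.3] yaw -162.66 board(x,y) -147.0 0.4 G.z 182.3 F(board) [ 0.6   0.34 -1.8 ] gap 15.3 ff 24.9 Ty -0.020
tool units to target [-0.025 -0.01   0.833]
```

View pics/c3.png

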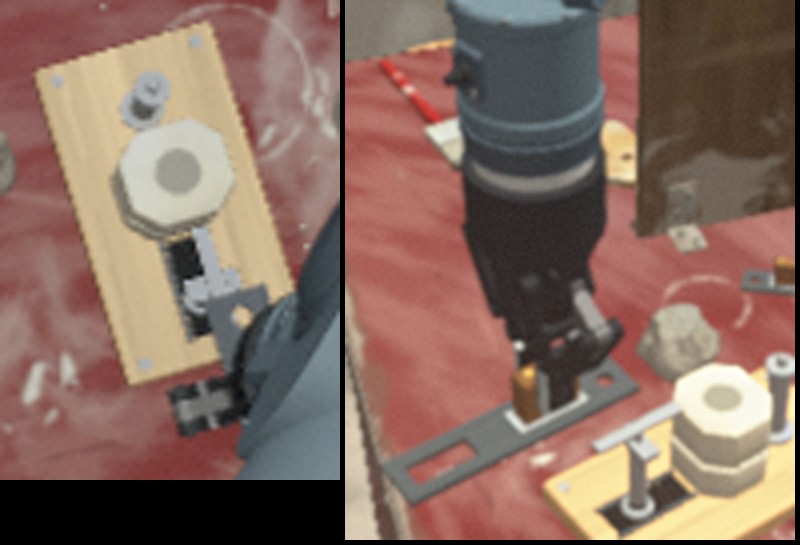

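The link is held level. Its hole is at (240,315) in the top crop and (604,381) in the side crop, and the T-head's -x end is just ahead of the tail. I'll check the hole against the TCP.

```bash
python3 - <<'E'
from h import *
M=np.array([EB,NB])
for n,uv in(('top',(320+240.5/4-.5,140+315.5/4-.5)),('side',(230+259.5/3-.5,100+381.5/3-.5))):
  for z in(.150,.155,.160): print(n,z,1e3*M@(pw(n,uv,z)[:2]-O))
uv=(230+(403-345+.5)/3-.5,100+(487.5)/3-.5) # nose centre-ish side
print(1e3*M@(pw('side',uv,.155)[:2]-O))
E
```

```text
top 0.15 [-104.96389117    1.02806783]
top 0.155 [-105.21824236    1.84974821]
top 0.16 [-105.47259355    2.67142859]
side 0.15 [-102.27156987    1.55169486]
side 0.155 [-105.18762986   -2.68595254]
side 0.16 [-108.10368984   -6.92359994]
[-245.91728082   -6.52862823]
```

```bash
python3 -m creep '[{"linear":[-0.1,0,0],"twist":0},{"linear":[0,0,0.3],"twist":0},{"linear":[0,0,0.4],"twist":0},{"linear":[0,0,0.3],"twist":0},{"linear":[0,0,0.15],"twist":0},{"linear":[0,0,0],"twist":0},{"linear":[0,0,0],"twist":0},{"linear":[0,0,0],"twist":0}]' - 20 >/dev/null
python3 -c "
from h import *
st()"
python3 -m creep '[{"linear":[0,0,0.05],"twist":0},{"linear":[0.02,0,0.05],"twist":0},{"linear":[0.03,0,0.05],"twist":0},{"linear":[0.03,0,0.05],"twist":0},{"linear":[0.03,0,0.05],"twist":0},{"linear":[0.03,0,0.05],"twist":0},{"linear":[0,0,0],"twist":0},{"linear":[0,0,0],"twist":0}]' >/dev/null
python3 -c "
from h import *
st()"
```

```text
t 6.60 pos [ 422.3 -169.7  143. ] yaw -162.74 board(x,y) -142.9 -0.8 G.z 137.0 F(board) [ 0.19 -0.85 -2.47] gap 15.4 ff 24.9 Ty -0.031
t 7.40 pos [ 416.5 -171.3  131. ] yaw -162.74 board(x,y) -148.9 -0.6 G.z 125.0 F(board) [-2.91  0.84  6.46] gap 15.0 ff 26.8 Ty 0.073
```

```bash
python3 -m creep '[{"linear":[0.03,0,0.05],"twist":0},{"linear":[0.03,0,0.05],"twist":0},{"linear":[0.03,0,0.05],"twist":0},{"linear":[0.03,0,0.05],"twist":0},{"linear":[0.03,0,0.05],"twist":0},{"linear":[0.03,0,0.05],"twist":0},{"linear":[0,0,0],"twist":0},{"linear":[0,0,0],"twist":0}]' >/dev/null
python3 - <<'E'
from h import *
st()
a=shot('top');b=shot('side')
A=crop(a,320,140,85,120,4);B=crop(b,230,100,150,180,3)
c=np.zeros((545,800,3),np.uint8);c[:480,:340]=A;c[:540,345:795]=B;cv2.imwrite('pics/c4.png',c)
E
```

```text
t 8.20 pos [ 409.9 -173.7  118.6] yaw -162.76 board(x,y) -155.9 -0.9 G.z 112.6 F(board) [-0.15 -0.32  4.36] gap 15.2 ff 28.3 Ty -0.342
```

View pics/c4.png

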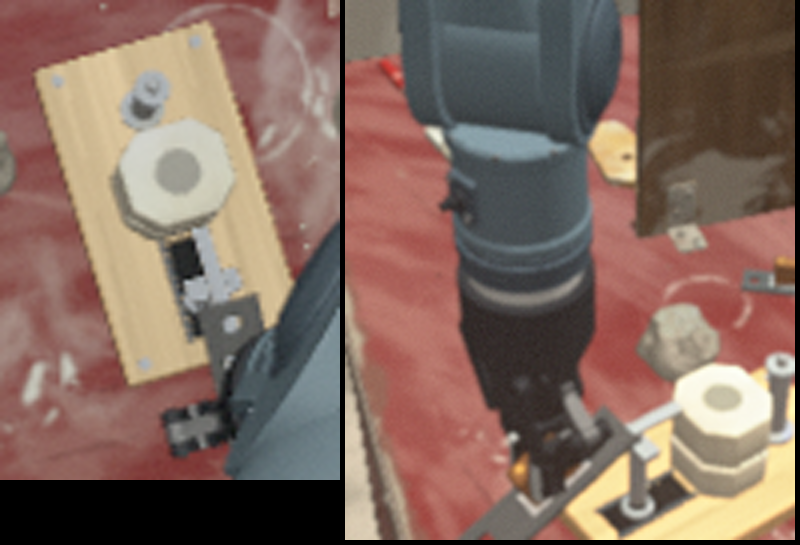

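The side crop shows the link tilted well nose-down, with its tail edge at about (608,408)–(632,437). I'll compare that with predicted tilts.

```bash
python3 - <<'E'
from h import *
G=np.array([-155.9,112.6])
for th in(20,25,30,35):
    a=np.radians(th);x=np.array([np.cos(a),np.sin(a)]);z=np.array([-np.sin(a),np.cos(a)])
    o=[]
    for s,y,zz in((56,18,4),(56,-18,4),(42,0,4),(-102,18,4),(-102,-18,4)):
        p=G+s*x+(zz-32.7)*z;o.append([*(O+EB*p[0]/1e3+NB*(y-.9)/1e3),p[1]/1e3])
    q=wp('side',o);q2=wp('top',o[2]);print(th,np.round((q-[230,100])*3+[345,0]).tolist(),'top hole',(q2-[320,140])*4)
E
```

```text
20 [[601.0, 411.0], [634.0, 445.0], [600.0, 442.0], [406.0, 573.0], [435.0, 611.0]] top hole [[230.25092368 323.53543544]]
25 [[601.0, 405.0], [634.0, 438.0], [601.0, 436.0], [415.0, 576.0], [444.0, 614.0]] top hole [[230.82220433 321.33367907]]
30 [[601.0, 399.0], [634.0, 432.0], [602.0, 431.0], [425.0, 578.0], [454.0, 616.0]] top hole [[231.61069924 319.74629468]]
35 [[601.0, 393.0], [634.0, 426.0], [602.0, 426.0], [435.0, 579.0], [464.0, 617.0]] top hole [[232.61293967 318.79178159]]
```

```bash
python3 -m creep '[{"linear":[0.02,0,-0.15],"twist":0},{"linear":[0,0,-0.3],"twist":0},{"linear":[0,0,-0.5],"twist":0},{"linear":[0,0,-0.5],"twist":0},{"linear":[0,0.03,-0.4],"twist":0},{"linear":[0,0,-0.2],"twist":0},{"linear":[-0.2,0,0],"twist":0},{"linear":[-0.3,0,0],"twist":0}]' - 35 >/dev/null
python3 -m creep '[{"linear":[-0.4,0,0],"twist":0},{"linear":[-0.4,0,0],"twist":0},{"linear":[-0.4,0,0],"twist":0},{"linear":[-0.4,0,0],"twist":0},{"linear":[-0.3,0,0],"twist":0},{"linear":[0,0,0],"twist":0},{"linear":[0,0,0],"twist":0},{"linear":[0,0,0],"twist":0}]' >/dev/null
python3 - <<'E'
from h import *
st([*(O-.060*EB+.0003*NB),.2])
a=shot('top');b=shot('side')
A=crop(a,320,140,85,120,4);B=crop(b,250,115,150,170,3)
c=np.zeros((545,800,3),np.uint8);c[:480,:340]=A;c[:510,345:795]=B;cv2.imwrite('pics/c5.png',c)
E
```

```text
t 9.90 pos [ 499.2 -143.8  199.9] yaw -162.76 board(x,y) -61.7 1.1 G.z 193.9 F(board) [ 0.38  0.39 -2.46] gap 15.2 ff 34.9 Ty 0.023
tool units to target [-0.043 -0.021 -0.003]
```

View pics/c5.png

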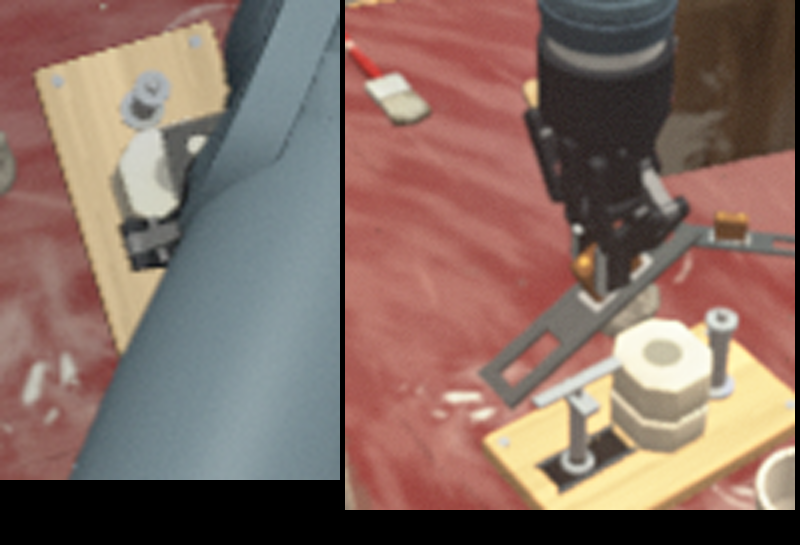

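In the side crop the nose corners are at (481,373) and (514,404), the eye's corners at (497,373), (515,390), (564,347) and (547,333), and the head's -x end at (538,402). I'll fit the tilt to these.

```bash
python3 - <<'E'
from h import *
from scipy.optimize import least_squares
ob=np.array([(481,373),(514,404),(497,373),(515,390),(564,347),(547,333)],float)
px=(ob-[345,0]+.5)/3-.5+[250,115]
pt=[(-102,18,4),(-102,-18,4),(-92,8,4),(-92,-8,4),(-52,-8,4),(-52,8,4)]
def proj(v):
    a,gx,gz,gy=v;x=np.array([np.cos(a),np.sin(a)]);z=np.array([-np.sin(a),np.cos(a)]);o=[]
    for s,y,zz in pt:
        p=np.array([gx,gz])+s*x+(zz-32.7)*z;o.append([*(O+EB*p[0]/1e3+NB*(y+gy)/1e3),p[1]/1e3])
    return wp('side',o)
f=lambda v:(proj(v)-px).ravel()
r=least_squares(lambda w:f([w[0],-61.7,193.9,1.1]),[.5]);print('theta only',np.degrees(r.x),np.round(r.fun,1))
r=least_squares(lambda w:np.r_[f(w),(w[1:]-[-61.7,193.9,1.1])/2*.5],[.5,-61.7,193.9,1.1]);print(np.degrees(r.x[0]),r.x[1:],np.round(r.fun,1))
E
```

```text
theta only [26.93670115] [-0.7  1.2 -0.9  2.5  0.9  0.7 -0.3  0.1 -0.8 -0.6 -0.1 -0.9]
23.259800601171428 [-58.36808322 193.07204397  -0.65383598] [-0.7  0.4 -0.9  1.7  1.  -0.  -0.2 -0.6 -0.1 -0.7  0.5 -0.9  0.8 -0.2
 -0.4]
```

```bash
python3 -m creep '[{"linear":[-0.12,-0.02,0],"twist":0},{"linear":[0,0,0.2],"twist":0},{"linear":[0,0,0.2],"twist":0},{"linear":[0,0,0.2],"twist":0},{"linear":[0,0,0.2],"twist":0},{"linear":[0,0,0.17],"twist":0},{"linear":[0,0,0],"twist":0},{"linear":[0,0,0],"twist":0}]' >/dev/null
python3 -c "
from h import *
st()"
python3 -m creep '[{"linear":[-0.1,0,0],"twist":0},{"linear":[-0.1,0,0],"twist":0},{"linear":[-0.1,0,0],"twist":0},{"linear":[-0.1,0,0],"twist":0},{"linear":[-0.1,0,0],"twist":0},{"linear":[-0.05,0,0],"twist":0},{"linear":[0,0,0],"twist":0},{"linear":[0,0,0],"twist":0}]' >/dev/null
python3 - <<'E'
from h import *
st()
b=shot('side');cv2.imwrite('pics/c6.png',crop(b,270,165,130,100,6))
E
```

```text
t 10.80 pos [ 504.6 -143.1  161.3] yaw -162.74 board(x,y) -56.4 0.2 G.z 155.3 F(board) [ 0.17  0.73 -2.62] gap 15.8 ff 34.9 Ty -0.030
t 11.60 pos [ 525.7 -136.6  161.4] yaw -162.73 board(x,y) -34.3 0.1 G.z 155.4 F(board) [-1.18 -0.29 -2.89] gap 15.6 ff 34.9 Ty 0.046
```

View pics/c6.png

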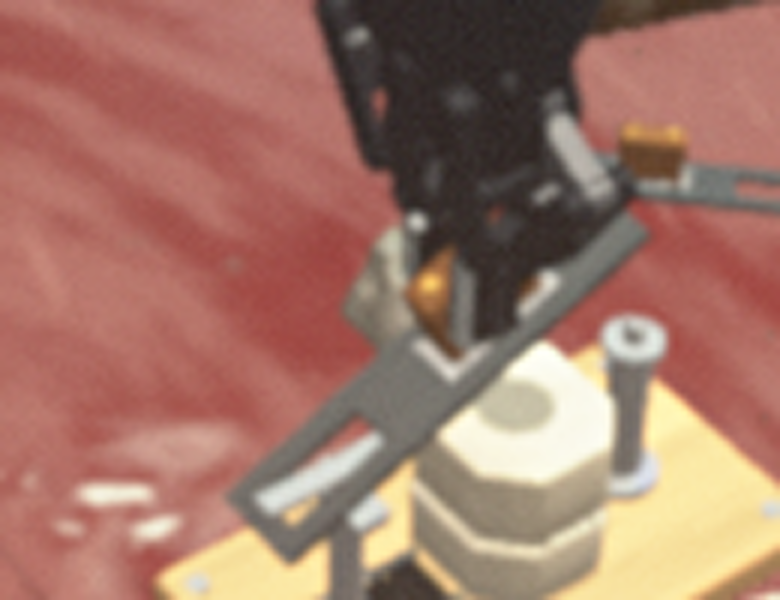

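The side crop shows the head lying through the eye, its -x end at (262,500) over the nose bar, and the forces are near zero. Next I'll raise it to feel the head's underside.

```bash
for i in 1 2; do python3 -m creep '[{"linear":[0,0,-0.03],"twist":0},{"linear":[0,0,-0.03],"twist":0},{"linear":[0,0,-0.03],"twist":0},{"linear":[0,0,0],"twist":0},{"linear":[0,0,0],"twist":0},{"linear":[0,0,0],"twist":0},{"linear":[0,0,0],"twist":0},{"linear":[0,0,0],"twist":0}]' >/dev/null
python3 -c "
from h import *
st()"; done
```

```text
t 12.45 pos [ 525.5 -136.6  164.8] yaw -162.74 board(x,y) -34.5 0.2 G.z 158.8 F(board) [-0.82 -0.82 -7.04] gap 15.4 ff 34.3 Ty -0.117
t 13.25 pos [ 524.2 -136.5  167.7] yaw -162.76 board(x,y) -35.8 0.7 G.z 161.7 F(board) [ -5.2   -1.13 -11.57] gap 15.4 ff 34.5 Ty 0.704
```

```bash
python3 -m creep '[{"linear":[0,0,0.07],"twist":0},{"linear":[0,0,0],"twist":0},{"linear":[-0.06,0,0],"twist":0},{"linear":[-0.06,0,0],"twist":0},{"linear":[-0.06,0,0],"twist":0},{"linear":[-0.06,0,0],"twist":0},{"linear":[0,0,0],"twist":0},{"linear":[0,0,0],"twist":0}]' >/dev/null
python3 -c "
from h import *
st()"
python3 -m creep '[{"linear":[-0.04,0,0],"twist":0},{"linear":[-0.04,0,0],"twist":0},{"linear":[-0.04,0,0],"twist":0},{"linear":[-0.04,0,0],"twist":0},{"linear":[0,0,0],"twist":0},{"linear":[0,0,0],"twist":0},{"linear":[0,0,0],"twist":0},{"linear":[0,0,0],"twist":0}]' >/dev/null
python3 -c "
from h import *
st()"
```

```text
t 14.05 pos [ 535.1 -133.8  165.9] yaw -162.73 board(x,y) -24.5 0.0 G.z 159.9 F(board) [-0.11  0.09 -2.81] gap 15.2 ff 35.7 Ty 0.038
t 14.85 pos [ 541.  -131.9  165.9] yaw -162.74 board(x,y) -18.3 0.1 G.z 159.9 F(board) [ 0.94 -0.48 -2.73] gap 14.9 ff 35.7 Ty 0.040
```

```bash
for i in 1 2; do python3 -m creep '[{"linear":[-0.03,0,0],"twist":0},{"linear":[-0.03,0,0],"twist":0},{"linear":[-0.03,0,0],"twist":0},{"linear":[0,0,0],"twist":0},{"linear":[0,0,0],"twist":0},{"linear":[0,0,0],"twist":0},{"linear":[0,0,0],"twist":0},{"linear":[0,0,0],"twist":0}]' >/dev/null
python3 -c "
from h import *
st()"; done
```

```text
t 15.65 pos [ 544.5 -130.8  165.9] yaw -162.74 board(x,y) -14.7 0.0 G.z 159.9 F(board) [ 0.36 -0.33 -2.8 ] gap 15.6 ff 35.7 Ty -0.008
t 16.45 pos [ 546.4 -130.1  165.2] yaw -162.76 board(x,y) -12.6 0.2 G.z 159.2 F(board) [-5.1  -0.53 -2.81] gap 15.4 ff 35.7 Ty 1.244
```

```bash
python3 -m creep '[{"linear":[0,0,0],"twist":0},{"linear":[0,0,0.03],"twist":0},{"linear":[0,0,0.03],"twist":0},{"linear":[0,0,0.03],"twist":0},{"linear":[0,0,0.03],"twist":0},{"linear":[0,0,0],"twist":0},{"linear":[0,0,0],"twist":0},{"linear":[0,0,0],"twist":0}]' - 20 >/dev/null
python3 -c "
from h import *
st()"
python3 -m creep '[{"linear":[-0.03,0,0.03],"twist":0},{"linear":[-0.03,0,0.03],"twist":0},{"linear":[-0.03,0,0.03],"twist":0},{"linear":[-0.02,0,0.03],"twist":0},{"linear":[0,0,0],"twist":0},{"linear":[0,0,0],"twist":0},{"linear":[0,0,0],"twist":0},{"linear":[0,0,0],"twist":0}]' >/dev/null
python3 -c "
from h import *
st()"
```

```text
t 17.25 pos [ 547.7 -129.7  160.7] yaw -162.74 board(x,y) -11.3 0.1 G.z 154.7 F(board) [-4.01 -0.04 -2.09] gap 15.6 ff 35.6 Ty 0.990
t 18.05 pos [ 552.  -128.4  156.2] yaw -162.74 board(x,y) -6.7 0.1 G.z 150.2 F(board) [-4.79 -0.69 -2.63] gap 15.5 ff 35.5 Ty 1.252
```

```bash
python3 -m creep '[{"linear":[-0.03,0,0.05],"twist":0},{"linear":[-0.03,0,0.05],"twist":0},{"linear":[-0.03,0,0.05],"twist":0},{"linear":[-0.03,0,0.05],"twist":0},{"linear":[0,0,0],"twist":0},{"linear":[0,0,0],"twist":0},{"linear":[0,0,0],"twist":0},{"linear":[0,0,0],"twist":0}]' - 20 >/dev/null
python3 -c "
from h import *
st()"
```

```text
t 18.85 pos [ 557.2 -127.   148.4] yaw -162.74 board(x,y) -1.4 -0.1 G.z 142.4 F(board) [-1.96 -0.3  -1.57] gap 15.4 ff 35.3 Ty 0.502
```

```bash
python3 -m creep '[{"linear":[-0.04,0,0.05],"twist":0},{"linear":[-0.04,0,0.05],"twist":0},{"linear":[-0.04,0,0.05],"twist":0},{"linear":[-0.03,0,0.05],"twist":0},{"linear":[0,0,0],"twist":0},{"linear":[0,0,0],"twist":0},{"linear":[0,0,0],"twist":0},{"linear":[0,0,0],"twist":0}]' >/dev/null
python3 -c "
from h import *
st()"
python3 -m creep '[{"linear":[0,0,0.04],"twist":0},{"linear":[0,0,0.04],"twist":0},{"linear":[0,0,0.04],"twist":0},{"linear":[0,0,0],"twist":0},{"linear":[0,0,0],"twist":0},{"linear":[0,0,0],"twist":0},{"linear":[0,0,0],"twist":0},{"linear":[0,0,0],"twist":0}]' >/dev/null
python3 -c "
from h import *
st()"
```

```text
t 19.65 pos [ 562.4 -125.2  140.1] yaw -162.74 board(x,y) 4.1 0.1 G.z 134.1 F(board) [-3.44 -1.39 -2.72] gap 15.4 ff 35.0 Ty 0.773
t 20.45 pos [ 563.  -125.4  135.8] yaw -162.73 board(x,y) 4.6 -0.3 G.z 129.8 F(board) [ 1.31 -0.31  2.68] gap 15.4 ff 35.5 Ty 0.015
```

```bash
python3 - <<'E'
from h import *
b=shot('side');cv2.imwrite('pics/c7.png',crop(b,285,170,115,86,7))
E
```

```text
(no output)
```

View pics/c7.png

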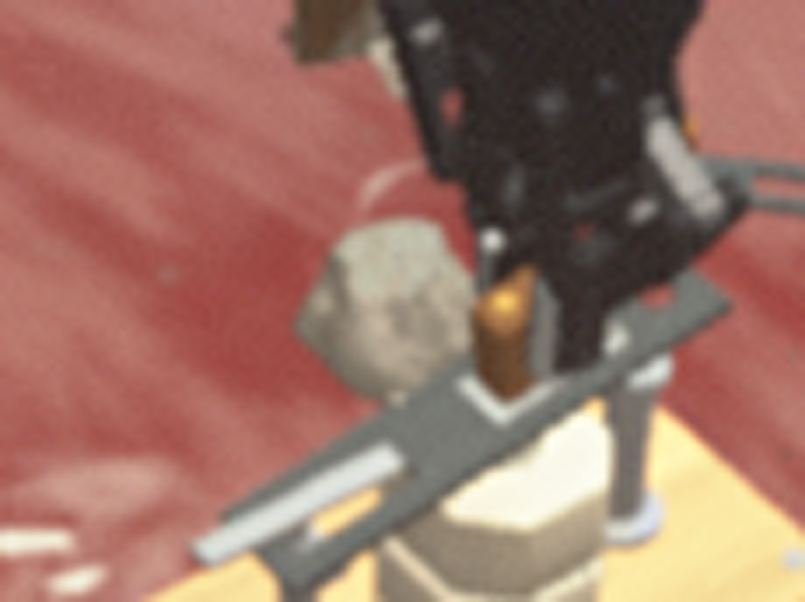

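The side crop shows the head's +x end at (402,455), close to the eye's far end. The plate's tail corners are at (733,300) and (690,270), and its nose corners at (296,590) and (224,516). I'll fit its pose.

```bash
python3 - <<'E'
from h import *
from scipy.optimize import least_squares
ob=np.array([(733,302),(296,588),(224,516),(660,297)],float)
px=(ob+.5)/7-.5+[285,170]
pt=[(56,-18,4),(-102,-18,4),(-102,18,4),(42,0,4)]
def proj(v,pt=pt):
    a,gx,gz,gy=v;x=np.array([np.cos(a),np.sin(a)]);z=np.array([-np.sin(a),np.cos(a)]);o=[]
    for s,y,zz in pt:
        p=np.array([gx,gz])+s*x+(zz-32.7)*z;o.append([*(O+EB*p[0]/1e3+NB*(y+gy)/1e3),p[1]/1e3])
    return wp('side',o)
f=lambda v:(proj(v)-px).ravel()
r=least_squares(lambda w:f([w[0],4.6,129.8,-.3]),[.1]);print(np.degrees(r.x),np.round(r.fun,1))
r=least_squares(lambda w:np.r_[f(w),(w[1:]-[4.6,129.8,-.3])/2*.3],[.1,4.6,129.8,-.3]);print(np.degrees(r.x[0]),r.x[1:],np.round(r.fun,1))
# head +end top corners prediction for offset
for off in(-8,-10,-12):
    o=[[*(O+EB*(-72+off+s*33.5)/1e3+NB*y/1e3),.099] for s,y in((1,5),(1,-5),(-1,5),(-1,-5))]
    print(off,np.round((wp('side',o)-[285,170]+.5)*7-.5).tolist())
E
```

```text
[8.67799243] [-0.1  0.2 -0.1  0.8 -0.7  0.  -0.8 -0.5]
8.133010223241547 [  5.83732946 129.68672211  -0.51419732] [ 0.3  0.3  0.3  0.4 -0.3 -0.4 -0.4 -0.4  0.2 -0.  -0. ]
-8 [[377.0, 442.0], [399.0, 463.0], [181.0, 544.0], [202.0, 566.0]]
-10 [[371.0, 445.0], [393.0, 466.0], [175.0, 547.0], [196.0, 569.0]]
-12 [[366.0, 448.0], [387.0, 469.0], [168.0, 550.0], [189.0, 573.0]]
```

```bash
python3 -m creep '[{"linear":[-0.02,0,0.03],"twist":0},{"linear":[-0.02,0,0.03],"twist":0},{"linear":[-0.02,0,0.03],"twist":0},{"linear":[0,0,0.02],"twist":0},{"linear":[0,0,0],"twist":0},{"linear":[0,0,0],"twist":0},{"linear":[0,0,0],"twist":0},{"linear":[0,0,0],"twist":0}]' - 20 >/dev/null
python3 -c "
from h import *
st()"
```

```text
t 21.30 pos [ 564.7 -124.6  131. ] yaw -162.74 board(x,y) 6.5 0.0 G.z 125.0 F(board) [ 2.05 -0.59  1.16] gap 16.0 ff 35.4 Ty -0.007
```

```bash
python3 -m creep '[{"linear":[0,0,-0.02],"twist":0},{"linear":[0.04,0,0],"twist":0},{"linear":[0.04,0,0],"twist":0},{"linear":[0.04,0,0],"twist":0},{"linear":[0.04,0,0],"twist":0},{"linear":[0.03,0,0],"twist":0},{"linear":[0,0,0],"twist":0},{"linear":[0,0,0],"twist":0}]' - 20 >/dev/null
python3 - <<'E'
from h import *
st()
a=shot('top');b=shot('side')
A=crop(a,340,145,50,60,6);B=crop(b,290,170,110,90,4.5)
c=np.zeros((410,800,3),np.uint8);c[:360,:300]=A;c[:405,302:797]=B;cv2.imwrite('pics/c8.png',c)
E
```

```text
t 22.10 pos [ 557.5 -126.8  131.9] yaw -162.74 board(x,y) -1.0 0.0 G.z 125.9 F(board) [-0.41 -0.79 -1.88] gap 15.3 ff 34.9 Ty 0.011
```

View pics/c8.png

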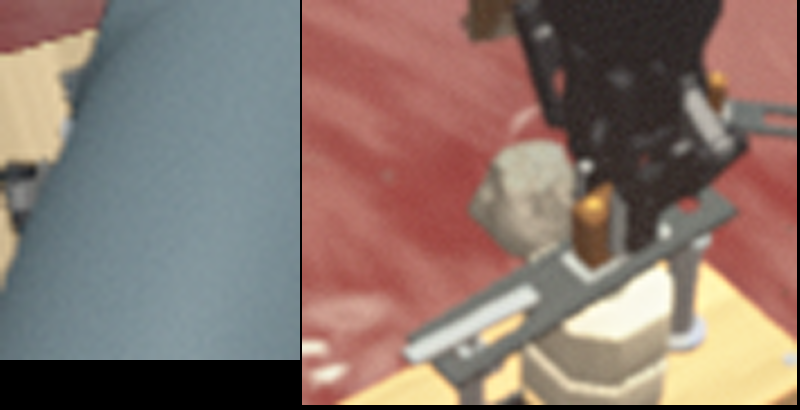

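The side crop shows the head overlapping the plate beyond the eye, and the hole at (687,210) roughly over the pin. I'll lower it step by step.

```bash
python3 - <<'E'
from h import *
p=pw('side',(290+(687-302+.5)/4.5-.5,170+(210.5)/4.5-.5),.0985)[:2]-O;print(1e3*p@EB,1e3*p@NB)
E
for i in 1 2; do python3 -m creep '[{"linear":[-0.005,0,0.03],"twist":0},{"linear":[-0.005,0,0.03],"twist":0},{"linear":[0,0,0.03],"twist":0},{"linear":[0,0,0],"twist":0},{"linear":[0,0,0],"twist":0},{"linear":[0,0,0],"twist":0},{"linear":[0,0,0],"twist":0},{"linear":[0,0,0],"twist":0}]' - 20 >/dev/null
python3 -c "
from h import *
st()"; done
```

```text
43.462305438915955 -0.45373204658648597
t 23.00 pos [ 558.5 -126.8  128.7] yaw -162.74 board(x,y) -0.1 -0.3 G.z 122.7 F(board) [3.19 0.21 2.93] gap 15.1 ff 35.7 Ty -0.163
t 23.80 pos [ 558.1 -126.6  124.6] yaw -162.74 board(x,y) -0.4 -0.0 G.z 118.6 F(board) [ 2.   -1.38  1.72] gap 15.4 ff 35.5 Ty -0.119
```

```bash
python3 -m creep '[{"linear":[0,0,0.02],"twist":0},{"linear":[0,0,0.02],"twist":0},{"linear":[0,0,0],"twist":0},{"linear":[0,0,0],"twist":0},{"linear":[0,0,0],"twist":0},{"linear":[0,0,0],"twist":0},{"linear":[0,0,0],"twist":0},{"linear":[0,0,0],"twist":0}]' - 20 >/dev/null
python3 - <<'E'
from h import *
st()
b=shot('side');cv2.imwrite('pics/c9.png',crop(b,290,170,110,86,7))
E
```

```text
t 24.60 pos [ 558.5 -126.5  123.2] yaw -162.74 board(x,y) -0.0 0.0 G.z 117.2 F(board) [ 4.17 -0.09  3.25] gap 15.4 ff 35.8 Ty -0.404
```

View pics/c9.png

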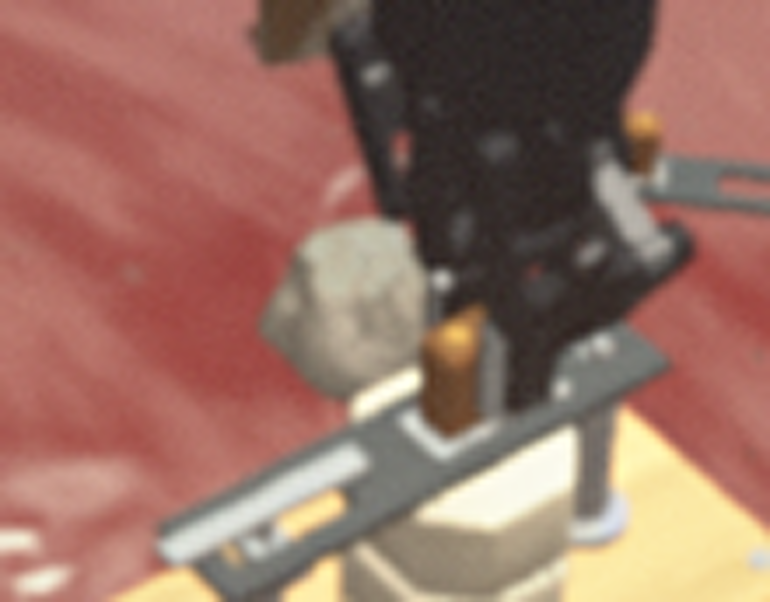

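The side crop shows the pin tip inside the round hole at (597,348), and the plate looks level. G.z is 117.2 mm, against 117.7 mm expected when flat. Release and rise.

```bash
python3 -m creep '[{"linear":[0,0,0],"twist":0},{"linear":[0,0,0],"twist":0},{"linear":[0,0,0],"twist":0},{"linear":[0,0,0],"twist":0},{"linear":[0,0,0],"twist":0},{"linear":[0,0,0],"twist":0},{"linear":[0,0,0],"twist":0},{"linear":[0,0,0],"twist":0}]' 40 20 >/dev/null
python3 -c "
from h import *
st()"
python3 -m creep '[{"linear":[0,0,-0.2],"twist":0},{"linear":[0,0,-0.4],"twist":0},{"linear":[0,0,-0.6],"twist":0},{"linear":[0,0,-0.8],"twist":0},{"linear":[0.5,0,-0.8],"twist":0},{"linear":[0.9,0,-0.4],"twist":0},{"linear":[1,0,0],"twist":0},{"linear":[1,0,0],"twist":0}]' >/dev/null
python3 -m creep '[{"linear":[0,1,0],"twist":0},{"linear":[0,1,0],"twist":0},{"linear":[0,1,0],"twist":0},{"linear":[0,1,0],"twist":0},{"linear":[0,1,0],"twist":0},{"linear":[0,0,0],"twist":0},{"linear":[0,0,0],"twist":0},{"linear":[0,0,0],"twist":0}]' >/dev/null
python3 - <<'E'
from h import *
from scipy.optimize import least_squares
st()
T=shot('top');S=shot('side');cv2.imwrite('pics/fT.png',T);cv2.imwrite('pics/fS.png',S)
# model: plate underside at origin (x,y,z), pitch, yaw fitted to dark-grey mask of both views by IoU over the plate outline
def pts(v,P):
    x,y,z,th,ps=v;a=np.radians(th);b=YB+np.radians(ps);R=np.array([[np.cos(b),-np.sin(b),0],[np.sin(b),np.cos(b),0],[0,0,1]])@np.array([[np.cos(a),0,-np.sin(a)],[0,1,0],[np.sin(a),0,np.cos(a)]])
    o=np.array([*(O+EB*x/1e3+NB*y/1e3),z/1e3]);return o+(R@np.array(P).T).T/1e3
for n,im in(('top',T),('side',S)):
    for nm,P in(('hole',(42,0,4)),('pintip',(42,0,7)),('tailmid',(53,0,4)),('grip',(0,0,38)),('plate',(-36,0,4)),('sideL',(30,14,4)),('sideR',(30,-14,4))):
        u=wp(n,pts((0,0,85,0,0),[P]))[0];q=im[int(round(u[1])),int(round(u[0]))];print(n,nm,np.round(u,1),q[::-1])
E
```

```text
t 25.45 pos [ 558.3 -126.5  123.1] yaw -162.74 board(x,y) -0.2 0.0 G.z 117.1 F(board) [ 0.36 -0.13  0.01] gap 40.1 ff 0.0 Ty -0.019
t 27.05 pos [369.7  23.4 251.5] yaw -162.78 board(x,y) -135.7 199.3 G.z 245.5 F(board) [0.28 0.68 0.17] gap 39.6 ff 0.0 Ty 0.027
top hole [357.9 161. ] [170 174 177]
top pintip [358.  160.8] [170 174 177]
top tailmid [356.5 156.6] [114 114 109]
top grip [364.7 175.3] [140 106  71]
top plate [367.6 192.5] [ 94 102 105]
top sideL [353.7 167.5] [ 95 100 103]
top sideR [365.  164.2] [ 98 103 105]
side hole [374.2 219.8] [147 139 133]
side pintip [374.3 218.8] [147 143 137]
side tailmid [378.2 217.7] [125 125 121]
side grip [359.1 215.8] [175 125  81]
side plate [344.1 235.6] [119 120 114]
side sideL [365.3 218.4] [119  81  55]
side sideR [374.1 226.1] [120 121 117]
```

```bash
python3 - <<'E'
from h import *
def pts(x,y,z,th,P):
    a=np.radians(th);R=np.array([[np.cos(a),0,-np.sin(a)],[0,1,0],[np.sin(a),0,np.cos(a)]]);q=(R@np.array(P,float).T).T+[x,y,z]
    return np.c_[O+np.outer(q[:,0],EB)/1e3+np.outer(q[:,1],NB)/1e3,q[:,2]/1e3]
Q=[(56,18,4),(56,-18,4),(-102,-18,4),(-102,18,4)]
for n,f in(('side','pics/fS.png'),('top','pics/fT.png')):
    g=cv2.resize(cv2.cvtColor(cv2.imread(f),cv2.COLOR_BGR2GRAY),None,fx=4,fy=4,interpolation=cv2.INTER_CUBIC).astype(float)
    gm=np.hypot(cv2.Sobel(g,6,1,0),cv2.Sobel(g,6,0,1))
    def sc(x,y,z,th,edges):
        t=0
        for i in edges:
            A,B=np.array(Q[i]),np.array(Q[(i+1)%4]);L=np.array([A+(B-A)*k for k in np.linspace(.03,.97,80)])
            u=(wp(n,pts(x,y,z,th,L))+.5)*4-.5
            t+=cv2.remap(gm.astype(np.float32),u[:,:1].astype(np.float32),u[:,1:].astype(np.float32),1).mean()
        return t
    for th in(-2,-1,0,1,2,3,4,5):
        best=max((sc(x,y,85+72*np.sin(np.radians(th)),th,(0,1,2)),x,y) for x in np.arange(-6,7,1) for y in np.arange(-4,5,1))
        print(n,th,best)
E
```

```text
side -2 (np.float32(223.63742), np.int64(-2), np.int64(-2))
side -1 (np.float32(218.24405), np.int64(-2), np.int64(-3))
side 0 (np.float32(223.68703), np.int64(-1), np.int64(-3))
side 1 (np.float32(226.59688), np.int64(-1), np.int64(-4))
side 2 (np.float32(224.02286), np.int64(-1), np.int64(-4))
side 3 (np.float32(220.01703), np.int64(0), np.int64(-4))
side 4 (np.float32(203.88852), np.int64(0), np.int64(-4))
side 5 (np.float32(184.30602), np.int64(0), np.int64(-4))Traceback (most recent call last):
  File "<stdin>", line 17, in <module>
  File "<stdin>", line 17, in <genexpr>
  File "<stdin>", line 13, in sc
  File "h.py", line 11, in wp
    K,D,R,t=cam(n); return cv2.projectPoints(np.atleast_2d(np.array(X,float)),cv2.Rodrigues(R)[0],t,K,D)[0][:,0]
            ~~~^^^
  File "h.py", line 4, in cam
    c=ctrl.calibration(n); K=np.array([[c['fx'],0,c['cx']],[0,c['fy'],c['cy']],[0,0,1]]); D=np.array([c['k1'],0,0,0,0.])
ValueError: time passes only in moves, steps and waits
```

The evidence says the link is seated. The tool sank through the pin-tip height (G.z 122.7 mm) to 117.2 mm with only about 6 N of contact. The pin tip showed in the hole, and the released fingers are clear, so I'm handing in.

```bash
python3 -c "
from cell import ctrl
print(ctrl.close_job())"
```

```text
the job is handed in; nothing more can be done
None
```

I handed the job in with the link hooked under the T-head, its round hole over the pin, and the gripper released and clear; the hand-in gave no verdict. Seating rests on the tool's final height (within 0.5 mm of flat) and the pin tip showing in the hole, since the last image check only put the tilt at about 0 to 2 degrees.

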